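# Release a battery pack from a sloping charger and ease it down

### The job

Take the battery pack off the sloping charger: press the release key beside it down with one finger while the other finger already stands just below the pack, so that the pack is caught and held still right after it pops free. Then let the pack slide down slowly against that finger, which passes out through the gap between the two stops, until the pack rests on its rails against both stops, and take the hand away. The pack must never run down the slope on its own or be lifted, and the things lying around stay where they are.

Things in the scene. Friction and masses are not known exactly. Their poses are not given: they have to be found in the camera images.
- dock: The charger: grey wedge-shaped housing fixed to the bench, 220 mm long, 98 mm wide; its upper face slopes 24 degrees down towards its own -x. Origin on the bench below the middle of the latched pack; x level, pointing to the upper end, y to the left seen from the lower end, z up. The lower end (x = -0.15, stops to -0.17) faces the robot, turned by up to 0.35 rad; back wall at x = 0.04 to 0.08.
- shoe: The sloping shoe on the charger, fixed. Origin on its floor under the middle of the latched pack, 83 mm above the bench; x points up the slope (24 degrees above level), y as the charger's, z square to the slope. Two slippery rails, 17 mm high, at y = -0.039 to -0.027 and 0.027 to 0.039, carry the pack.
- stop_gap (a point): Point midway between the two padded stops at the lower end, in the plane of their pads, 35 mm above the shoe's floor (z square to the slope). The stops stand on the rails 26 to 44 mm either side of it, up to 40 mm above the floor, 10 mm thick; the 52 mm gap between them is open to the front, for a finger.
- pack_mid (a point): Middle of the body of the black, loose battery pack (0.5 to 0.7 kg): 115 mm along the slope, 76 mm wide, 36 mm thick, with an 85 x 50 x 17 mm terminal block under it between the rails. In the shoe's frame (0, 0, 0.035) while latched, about (-0.098, 0, 0.035) against the stops. Once free it slides down by itself; leaning on a finger it pushes with about 1 N.
- pack_edge (a point): Middle of the upper edge of the pack's lower end face, the part that first meets an upright finger in its way. While latched at x = -0.074 in the charger's frame, 108 mm above the bench; the lower edge of that face at x = -0.059, 75 mm above the bench.
- key_top (a point): Middle of the top of the release key: black, 27 x 24 mm, parallel to the slope, in a grey pod beside the shoe at (-0.100, 0.062) in the charger's frame; top 82 mm above the bench when up, pod rim 19 mm lower. At the same x and y = 0 a second finger stands in front of the latched pack, clear of it by 26 mm to the finger's middle; the shoe's floor there is 38 mm above the bench.
- release (a joint): Travel of the release key, m, down square to the slope (it shifts 4 mm up-slope on the way): 0 up, 0.011 fully down; springs back up. About 2 N to start, 4 N fully down; the pack comes free at about 0.008.
- kicker (a joint): Travel of the sprung plunger behind the pack, m: about 0.001 while the pack is latched, 0.010 after it has kicked the pack (force 1.2 falling to 0.3 N). The pack goes on sliding and gathers speed: 0.3 m/s after 20 mm, about 0.55 m/s at the stops, unless something stands in its way.
- spanner: small double-ended spanner, 26 x 149 x 9 mm, lying flat beside the charger on the release-key side; a bystander; origin at the centre of its underside
- sanding_block: brown sanding block, 62 x 98 x 29 mm, lying beside the charger on the side without the key; a bystander; origin at the centre of its underside
- screwdriver_yellow: screwdriver with a yellow handle, 187 mm long, lying flat; a bystander; origin at the centre of its underside
- oak_block: oak offcut, 45 x 110 x 38 mm; a bystander; origin at the centre of its underside
- jar_0: dark screw-top jar, 64 mm across, 96 mm tall; a bystander; origin at the centre of its underside
- solder_spool: spool of solder, 54 mm across, 37 mm tall; a bystander; origin at the centre of its underside
- tape_roll_black: roll of black tape lying flat, 64 mm across, 19 mm tall; a bystander; origin at the centre of its underside

How it is judged:
On the way, in this order (a step that is already met when the one before it is completed fails the run):
1. the release key is pressed down by a finger (value of joint release above 0.006 m and contact force between the fingers and dock above 0.5 N).
2. the popped pack is caught by a finger: 5 to 50 mm down the slope, still, touching the finger (x of pack_mid in the frame of shoe between -0.05 and -0.005 m and contact force between the fingers and pack above 0.2 N and linear speed of pack below 0.03 m/s), for 0.3 s.
At the end, for the whole second after the job is handed in: The pack lies on its rails against the stops (within 4 mm of them along the slope, 6 mm sideways, 4 mm in height), at rest, and the release key has sprung back up (within 3 mm) (x of pack_mid in the frame of shoe below -0.094 m and y of pack_mid in the frame of shoe between -0.006 and 0.006 m and z of pack_mid in the frame of shoe between 0.031 and 0.039 m and linear speed of pack below 0.02 m/s and value of joint release below 0.003 m); the robot touches nothing.
It fails at once if the pack runs away down the slope (faster than 0.42 m/s) (linear speed of pack above 0.42 m/s).
It fails at once if the pack is lifted off its rails (by more than 12 mm) (z of pack_mid in the frame of shoe above 0.047 m).
It fails at once if the pack is pushed with more than 25 N (contact force between the fingers and pack above 25 N).
It fails at once if a bystander is moved by more than 25 mm (distance of any of spanner, sanding_block, screwdriver_yellow, oak_block, jar_0, solder_spool, tape_roll_black from where it was at the start of the episode above 0.025 m).
It also fails if it takes over 32 s, if anything falls off the work surface, if the arm or the gripper's body presses on something with over 40 N, if the wrist force passes 120 N, or if a joint passes its speed limit or range.

### The arm

A 6-joint arm with a two-finger parallel gripper is mounted at the origin on a cart in front of the work surface, level with it; the furniture and walls round the work are solid. World frame = base frame: x ahead of the robot, y to its left, z up, the work surface at z = 0. Lengths are in m, angles in rad, forces in N, time in s.
With the tool pointing down it reaches from about 0.325 to 0.85 m from the base axis. Payload 4.4 kg.
Tool frame: the origin (TCP) lies between the finger pads; the fingertips stand bot.finger_overhang ahead of it and the grasp point (between the pads) lies 6 mm ahead of it (bot.finger_overhang is the distance from the TCP to the fingertips, in m); z points along the fingers, x is the direction in which the jaws open and shut, and the axes are right-handed (so a half turn about z gives the same grasp; the last joint's range is limited). The gripper opens to 94 mm and grips with 3 to 60 N. Pads are 16 mm wide; open, the fingers measure 119 mm over their backs; the gripper's body (75 mm by 177 mm) begins 78 mm behind the grasp point.
Start: joints at [-1.337, 0.207, 1.542, -0, 1.393, -0.15], TCP at [0.215, -0.533, 0.23] pointing down, gripper open.
Joint ranges: [-2.73, 2.73], [-0.86, 2.22], [0.23, 2.46], [-1.11, 4.25], [0.08, 2.63], [-2.82, 2.82]. Speed limits (rad/s): [2.79, 2.79, 3.14, 3.14, 3.14, 3.14].

### API

Orientations are given as a 3x3 rotation matrix whose columns are the frame's x, y, z axes.
In Python, from workcell import bot gives the robot as it stands.
- The arm moves only by the tool send_rows, never from a script. Its argument "motion" is one flat list of numbers, 7 for each row, row after row: the shift along the tool's x, y, z in units of 50 mm (1.0 is 50 mm), then the turn, a rotation vector about the tool's x, y, z in units of 8 degrees (1.0 is 8 degrees), then the opening, from 0 (shut) to 1 (fully open). In form: [tx, ty, tz, ax, ay, az, claw, tx, ty, tz, ax, ay, az, claw, ...]. A call has 1 to 20 rows; each row shifts and turns the commanded pose from where the row before left it, along the tool's axes as they then stand; what a row does not reach is not made up. A row lasts 1/10 s, in which the tool goes at most 50 mm and 8.59 degrees, less where a joint would pass 70% of its speed; a pose out of reach is approached as far as the arm can. A call is refused whole if a number of a shift passes 1 or a number of a turn 1, either way. A call with a gripper value outside its range is refused whole. The fingers move at their own pace and stop on an object; "squeeze" is the grip in N (left out, the last holds). Time passes only in rows, so rows that do not move let the fingers close. It gives the time, the measured TCP pose, the force and the opening at its end, in the units of the state.
- bot.get_state(): the state, without advancing time (a new reading comes with each control period).
- bot.read_camera(name): name is "scene" or "top"; returns a dict with "color" (420x560x3 uint8, red, green, blue), "fx", "fy", "cx", "cy" (pixels), "R" (3x3) and "t" (3): a world point X has camera coordinates R X + t. Camera axes: x right, y down, z forward; pixel columns grow to the right and rows downward; lengths in m; the calibration is good to about 2 mm. A picture is of the moment at which its call begins. There is no depth.
- bot.hand_in(): hands the job in, once; it reports no verdict.
The state is a dict: "t": time; "q": joint angles; "dq": joint speeds; "tau": joint torques, N m; "tcp_pos": TCP position; "eef_rot": TCP orientation; "force": force on the tool from outside, world axes, zero at the start; "moment": the same for the moment, N m; "grip_width": finger opening in m.
Only numpy, scipy, OpenCV 4.12 (cv2) and the standard library are available. Lean on these libraries where they do the work, as an engineer would, in place of code of your own. Each camera call takes 0.05 s, during which the arm holds its last target.

## Working session

There is one attempt and no reset: what is moved stays moved. The work goes in short steps, Python scripts to look and compute and a tool call to move; the robot and the scene stay as the last step left them, time stands still between calls to the robot, and variables do not carry over. Pictures are saved under pics/ and viewed, and the job is handed in when it is done.

Besides the shell and the picture viewer there is one more tool, called after "Call:" as name(argument=value, ...) on one line, values as JSON. send_rows: Moves the arm, as the interface text tells. Its arguments: {"type":"object","properties":{"motion":{"type":"array","items":{"type":"number"}},"squeeze":{"type":"number"}},"required":["motion"]}

```bash
mkdir -p pics; ls
python3 - <<'E'
from workcell import bot
import cv2
s=bot.get_state()
for k in s: print(k,s[k])
print(bot.finger_overhang)
for n in("scene","top"):
    c=bot.read_camera(n); cv2.imwrite(f"pics/{n}0.png",c["color"][:,:,::-1]); print(n,c["fx"],c["fy"],c["cx"],c["cy"],c["R"],c["t"])
E
```

```text
pics
t 0.0
q [-1.33750949e+00  2.07426696e-01  1.54292522e+00 -2.16466312e-05
  1.39347592e+00 -1.50520292e-01]
dq [-0.00062977 -0.00048798  0.00160283  0.00056469  0.00073398 -0.00217597]
tau [ 1.84556902e-04 -3.70874727e+01 -2.81413096e+01  6.97762915e-02
  3.60443071e-02 -1.63160785e-04]
tcp_pos [ 0.2151108  -0.5324527   0.22930056]
eef_rot [[ 3.74456291e-01 -9.27244411e-01 -5.37453395e-04]
 [-9.27241926e-01 -3.74456544e-01  2.16971616e-03]
 [-2.21311012e-03 -3.14114543e-04 -9.99997502e-01]]
force [ 0.03541059 -0.05076111  0.29739397]
moment [-0.00848659 -0.00523901 -0.07074281]
grip_width 0.09397073409199709
0.025
scene 512.3458266109039 512.3458266109039 271.2578871896079 212.43963219210303 [[-0.99861601  0.05151307  0.0106055 ]
 [ 0.0353343   0.80648836 -0.5901932 ]
 [-0.03895588 -0.58900164 -0.80719236]] [0.51041356 0.05307495 1.5083393 ]
top 397.3574257604972 397.3574257604972 277.84601275666137 214.76406088583818 [[-0.01555466 -0.99979274 -0.01313541]
 [-0.99131953  0.01713544 -0.13035325]
 [ 0.13055131  0.01099379 -0.9913806 ]] [0.0182072  0.51988705 1.30068156]
```

View pics/scene0.png

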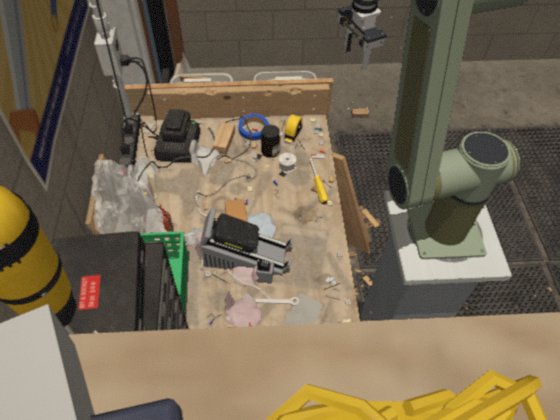

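View pics/top0.png

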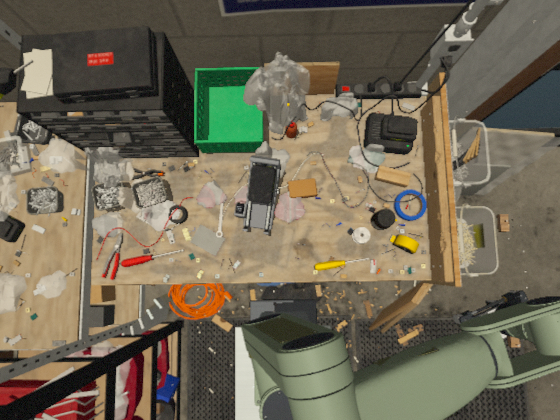

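Run:
```python
import cv2
a=cv2.imread("pics/top0.png")[140:250,200:340]; cv2.imwrite("pics/top0z.png",cv2.resize(a,None,fx=5.5,fy=5.4,interpolation=cv2.INTER_CUBIC))
a=cv2.imread("pics/scene0.png")[195:295,185:310]; cv2.imwrite("pics/scene0z.png",cv2.resize(a,None,fx=6,fy=6,interpolation=cv2.INTER_CUBIC))
```

```text
(no output)
```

View pics/top0z.png

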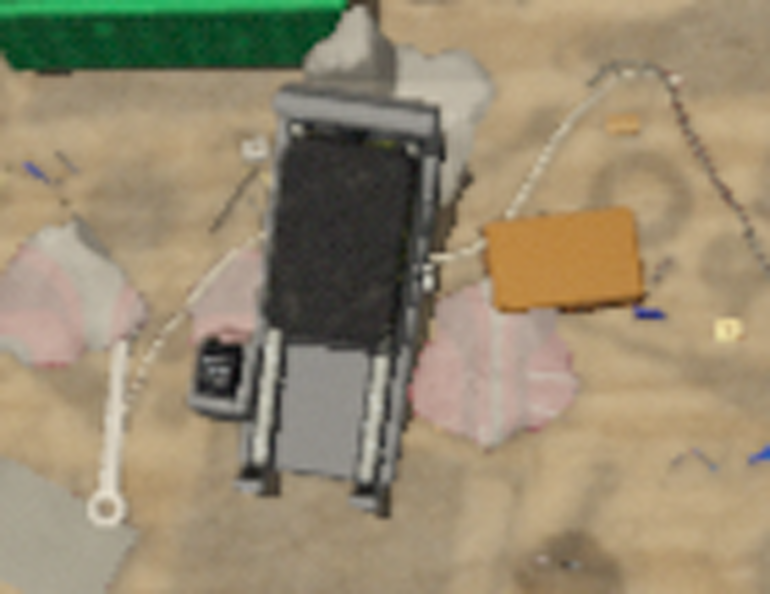

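View pics/scene0z.png

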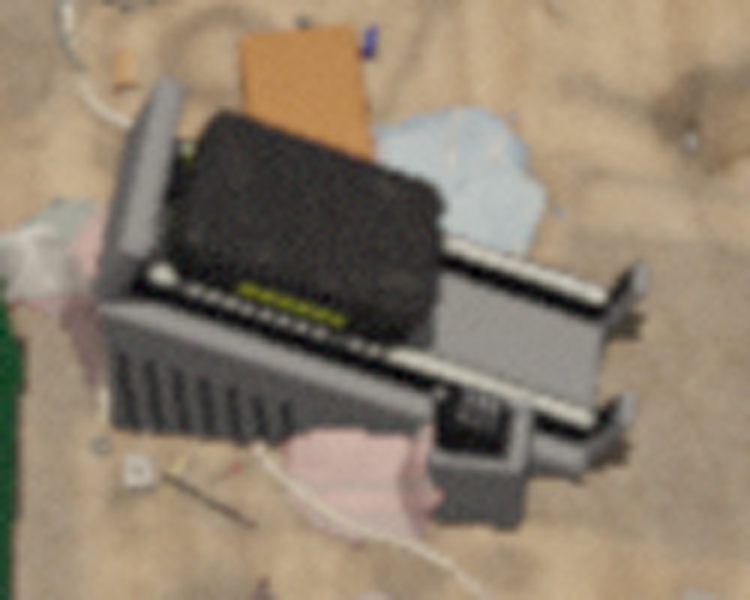

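```bash
cat > h.py <<'E'
import numpy as np,cv2
from workcell import bot
a=np.deg2rad(24);ca,sa=np.cos(a),np.sin(a)
def s2d(p):
    p=np.atleast_2d(p);return np.c_[p[:,0]*ca-p[:,2]*sa,p[:,1],.083+p[:,0]*sa+p[:,2]*ca]
def d2w(p,P):
    p=np.atleast_2d(p);c,s=np.cos(P[2]),np.sin(P[2]);return np.c_[P[0]+c*p[:,0]-s*p[:,1],P[1]+s*p[:,0]+c*p[:,1],p[:,2]]
def proj(c,X):
    Y=X@np.array(c["R"]).T+c["t"];return np.c_[c["fx"]*Y[:,0]/Y[:,2]+c["cx"],c["fy"]*Y[:,1]/Y[:,2]+c["cy"]]
ZO={"top":(200,140,5.5,5.4),"scene":(185,195,6,6)}
CR={"top":(140,250,200,340),"scene":(195,295,185,310)}
def box(x0,x1,y0,y1,z0,z1): 
    P=np.array([[x,y,z] for x in(x0,x1) for y in(y0,y1) for z in(z0,z1)])
    E=[(i,j) for i in range(8) for j in range(i) if bin(i^j).count('1')==1]
    return P,E
def toz(n,u):
    x,y,sx,sy=ZO[n];return (u-[x,y]+.5)*[sx,sy]-.5
def draw(n,c,P,px,fn):
    x,y,sx,sy=ZO[n];r=CR[n]
    im=cv2.resize(c["color"][r[0]:r[1],r[2]:r[3],::-1],None,fx=sx,fy=sy,interpolation=cv2.INTER_CUBIC)
    L=[(box(px-.0575,px+.0575,-.038,.038,.017,.053),(0,255,0)),(box(-.1655,-.1555,.026,.044,.017,.040),(0,0,255)),(box(-.1655,-.1555,-.044,-.026,.017,.040),(0,0,255)),(box(-.1555,.0575,.027,.039,.017,.017),(255,255,0)),(box(-.1555,.0575,-.039,-.027,.017,.017),(255,255,0))]
    kx=(-.1*ca+(.082-.083)*sa); kz=(.1*sa+(.082-.083)*ca)
    L.append((box(kx-.0135,kx+.0135,.05,.074,kz,kz),(255,0,255)))
    for (B,E),col in L:
        u=toz(n,proj(c,d2w(s2d(B),P)))
        for i,j in E: cv2.line(im,tuple(np.int32(u[i].round())),tuple(np.int32(u[j].round())),col,1)
    B,E=box(-.15,.07,-.049,.049,0,0);u=toz(n,proj(c,d2w(B,P)))
    for i,j in E: cv2.line(im,tuple(np.int32(u[i].round())),tuple(np.int32(u[j].round())),(255,160,0),1)
    cv2.imwrite(fn,im)
E
cat > fit.py <<'E'
from h import *
from scipy.optimize import least_squares
cs={n:bot.read_camera(n) for n in ZO}
K=[-.1,.062,.082]
st=lambda y:s2d([-.1605,y,.04])[0]
pk=lambda x,y:s2d([x,y,.053])[0]
O=[("top",(222,367),K),("scene",(475,408),K),("top",(258,478),st(.035)),("top",(372,496),st(-.035)),
("scene",(637,270),st(-.035)),("scene",(624,400),st(.035)),
("top",(267,335),pk(-.0575,.038)),("top",(402,345),pk(-.0575,-.038)),("top",(287,145),pk(.0575,.038)),("top",(418,155),pk(.0575,-.038)),
("scene",(215,115),pk(.0575,-.038)),("scene",(440,185),pk(-.0575,-.038))]
f=lambda P:np.concatenate([(toz(n,proj(cs[n],d2w(X,P)))[0]-u)/5.5 for n,u,X in O])
r=least_squares(f,[.6,0,-.1],loss="soft_l1");print(r.x);print(r.fun.reshape(-1,2).round(1))
np.save("P.npy",r.x)
for n in ZO: draw(n,cs[n],r.x,0,f"pics/fit_{n}.png")
E
python3 fit.py
```

```text
[ 0.62647765  0.05541989 -0.15734033]
[[-0.1  0.6]
 [ 0.5 -0.5]
 [-0.6  1.1]
 [-0.3  0.8]
 [-0.  -0.2]
 [-0.  -0.2]
 [-0.5 -1.5]
 [-1.5 -0.1]
 [-0.4 -1.9]
 [ 0.  -0.4]
 [-1.4 -3.4]
 [ 1.  -1. ]]
```

View pics/fit_top.png

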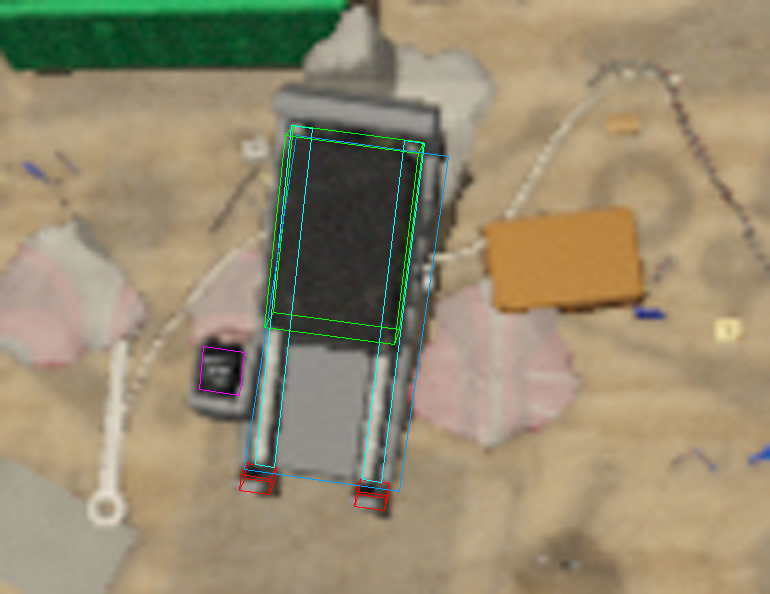

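View pics/fit_scene.png

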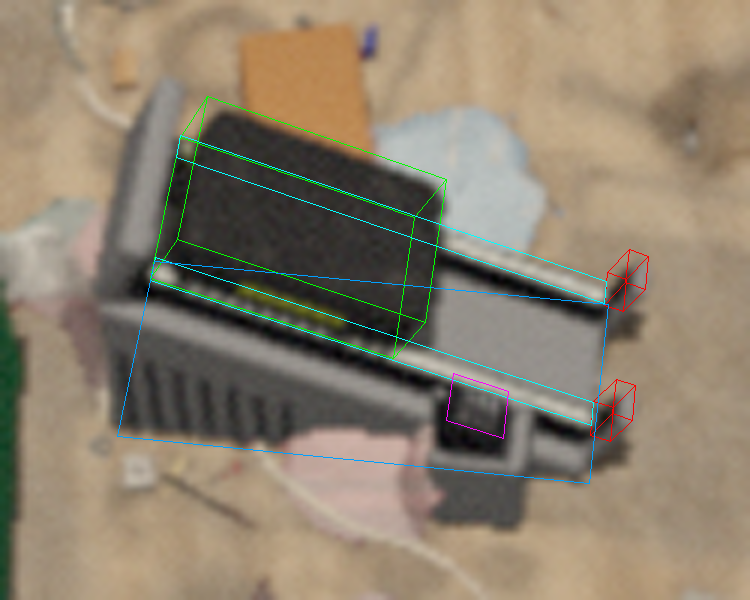

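Call:
send_rows(motion=[0, 0, -0.4, 0, 0, 0.97, 1, 0, 0, -0.4, 0, 0, 0.97, 1, 0, 0, -0.4, 0, 0, 0.97, 1, 0, 0, -0.4, 0, 0, 0.96, 0.8, -0.845, -0.276, 0, 0, 0, 0, 0.527, -0.845, -0.276, 0, 0, 0, 0, 0.527, -0.845, -0.276, 0, 0, 0, 0, 0.527, -0.845, -0.276, 0, 0, 0, 0, 0.527, -0.845, -0.276, 0, 0, 0, 0, 0.527, -0.845, -0.276, 0, 0, 0, 0, 0.527, -0.845, -0.276, 0, 0, 0, 0, 0.527, -0.845, -0.276, 0, 0, 0, 0, 0.527, -0.845, -0.276, 0, 0, 0, 0, 0.527, -0.845, -0.276, 0, 0, 0, 0, 0.527, -0.845, -0.276, 0, 0, 0, 0, 0.527, -0.845, -0.276, 0, 0, 0, 0, 0.527, -0.845, -0.276, 0, 0, 0, 0, 0.527, -0.845, -0.276, 0, 0, 0, 0, 0.527, -0.845, -0.276, 0, 0, 0, 0, 0.527, -0.845, -0.276, 0, 0, 0, 0, 0.527])

```text
t: 2.2
tcp_pos: [0.5392, 0.102, 0.3103]
eef_rot: [[-0.156, -0.988, -0.0], [-0.988, 0.156, -0.0], [0.0, 0.0, -1.0]]
force: [1.0, -0.8, -0.1]
grip_width: 0.0493
```

Call:
send_rows(motion=[0, 0, 0.5, 0, 0, 0, 0.527, 0, 0, 0.5, 0, 0, 0, 0.527, 0, 0, 0.5, 0, 0, 0, 0.527, 0, 0, 0.5, 0, 0, 0, 0.527, 0, 0, 0.3, 0, 0, 0, 0.527, 0, 0, 0, 0, 0, 0, 0.527, 0, 0, 0, 0, 0, 0, 0.527])

```text
t: 2.9
tcp_pos: [0.5388, 0.1001, 0.1955]
eef_rot: [[-0.156, -0.988, -0.0], [-0.988, 0.156, 0.0], [0.0, 0.0, -1.0]]
force: [-0.1, 0.2, -0.4]
grip_width: 0.0496
```

```bash
cat > ov.py <<'E'
import sys
from h import *
P=np.load("P.npy");px=float(sys.argv[1]);tag=sys.argv[2]
s=bot.get_state();T=np.array(s["tcp_pos"]);R=np.array(s["eef_rot"]);w=s["grip_width"]
c,sn=np.cos(P[2]),np.sin(P[2])
for k,sg in(("key",-1),("catch",1)):
    p=T+R@[sg*(w/2+.00625),0,.025];d=p[:2]-P[:2];print(k,"tip dock",(c*d[0]+sn*d[1]).round(4),(-sn*d[0]+c*d[1]).round(4),p[2].round(4))
print(s["t"],T,w,s["force"])
for n in ZO:
    C=bot.read_camera(n);fn=f"pics/{tag}_{n}.png";draw(n,C,P,px,fn);im=cv2.imread(fn)
    for sg in(-1,1):
        B,E=box(*sorted((sg*w/2,sg*(w/2+.0125))),-.008,.008,-.03,.025);u=toz(n,proj(C,T+B@R.T))
        for i,j in E: cv2.line(im,tuple(np.int32(u[i].round())),tuple(np.int32(u[j].round())),(0,165,255),1)
    cv2.imwrite(fn,im)
    r=CR[n];cv2.imwrite(f"pics/{tag}_{n}_raw.png",cv2.resize(C["color"][r[0]:r[1],r[2]:r[3],::-1],None,fx=ZO[n][2],fy=ZO[n][3],interpolation=cv2.INTER_CUBIC))
E
python3 ov.py 0 a
```

```text
key tip dock -0.0936 0.0614 0.1705
catch tip dock -0.0936 -0.0006 0.1705
2.9 [0.53879567 0.10012081 0.19552945] 0.0495714287844505 [-0.07267813  0.19687575 -0.44066436]
```

View pics/a_top.png

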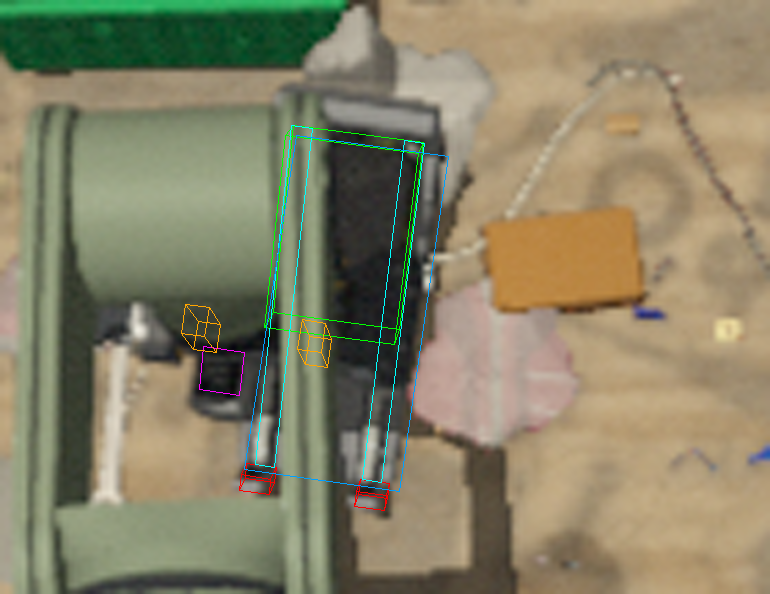

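View pics/a_scene.png

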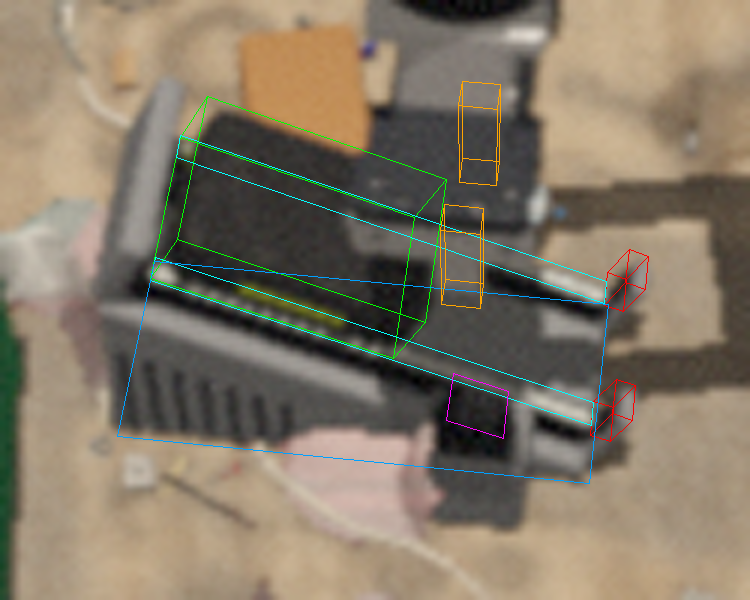

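Run:
```python
from h import *
C=bot.read_camera("scene")["color"][150:290,180:310,::-1]
C=cv2.convertScaleAbs(C,alpha=1.6,beta=15)
cv2.imwrite("pics/b.png",cv2.resize(C,None,fx=4.2,fy=4.2,interpolation=cv2.INTER_CUBIC))
```

```text
(no output)
```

View pics/b.png

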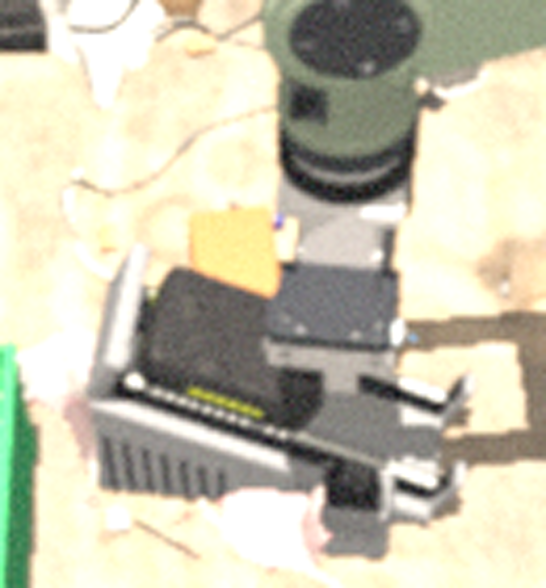

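Call:
send_rows(motion=[0, 0.04, 0.3, 0, 0, 0, 0.527, 0, 0, 0.4, 0, 0, 0, 0.527, 0, 0, 0.4, 0, 0, 0, 0.527, 0, 0, 0.3, 0, 0, 0, 0.527, 0, 0, 0.1, 0, 0, 0, 0.527, 0, 0, 0, 0, 0, 0, 0.527, 0, 0, 0, 0, 0, 0, 0.527])

```text
t: 3.75
tcp_pos: [0.5379, 0.1005, 0.1217]
eef_rot: [[-0.156, -0.988, 0.002], [-0.988, 0.156, 0.0], [-0.0, -0.002, -1.0]]
force: [0.7, 0.7, -0.2]
grip_width: 0.0496
```

```bash
python3 ov.py 0 c
```

```text
key tip dock -0.0946 0.0617 0.0968
catch tip dock -0.0945 -0.0005 0.0967
3.75 [0.53785368 0.10045866 0.12173826] 0.049637255126323034 [ 0.73023123  0.66542609 -0.19185797]
```

View pics/c_scene_raw.png

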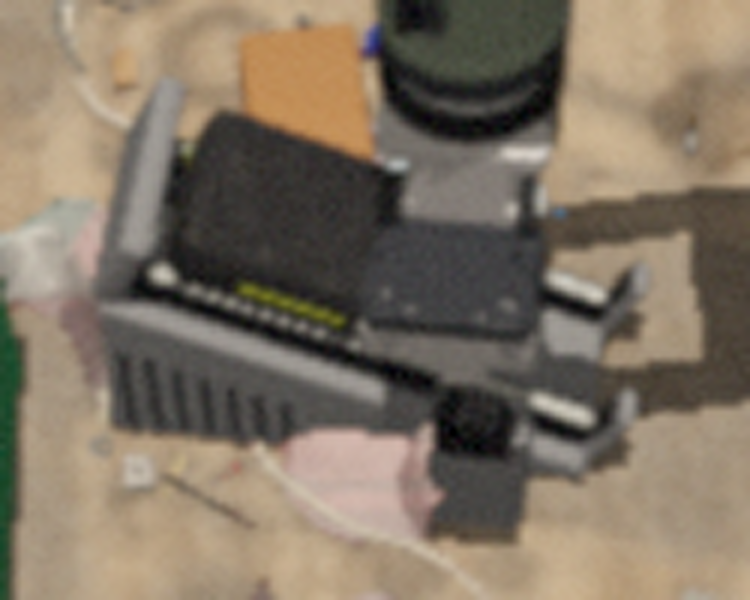

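View pics/c_top_raw.png

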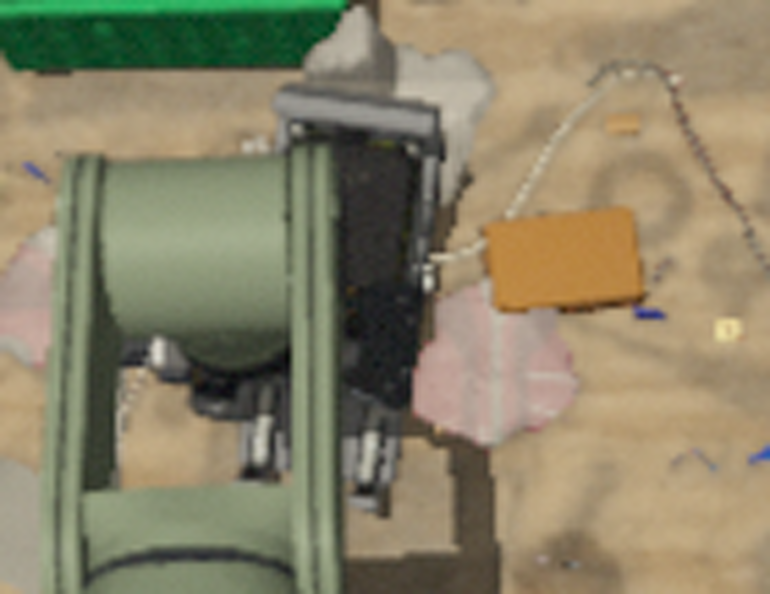

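Call:
send_rows(motion=[0, 0, 0.08, 0, 0, 0, 0.527, 0, 0, 0.08, 0, 0, 0, 0.527, 0, 0, 0.04, 0, 0, 0, 0.527, 0, 0, 0, 0, 0, 0, 0.527])

```text
t: 4.25
tcp_pos: [0.5376, 0.1004, 0.1107]
eef_rot: [[-0.156, -0.988, 0.002], [-0.988, 0.156, 0.0], [-0.0, -0.002, -1.0]]
force: [0.5, -0.1, 1.9]
grip_width: 0.0499
```

Call:
send_rows(motion=[0, 0, 0.06, 0, 0, 0, 0.527, 0, 0, 0.06, 0, 0, 0, 0.527, 0, 0, 0.05, 0, 0, 0, 0.527, 0, 0, 0.03, 0, 0, 0, 0.527, 0, 0, 0, 0, 0, 0, 0.527, 0, 0, 0, 0, 0, 0, 0.527, 0, 0, 0, 0, 0, 0, 0.527, 0, 0, 0, 0, 0, 0, 0.527])

```text
t: 5.05
tcp_pos: [0.5353, 0.1007, 0.1002]
eef_rot: [[-0.156, -0.988, -0.003], [-0.988, 0.156, 0.0], [0.0, 0.003, -1.0]]
force: [-2.7, -0.2, 5.4]
grip_width: 0.0492
```

```bash
python3 ov.py -0.013 d
```

```text
key tip dock -0.0972 0.0612 0.0752
catch tip dock -0.0972 -0.0005 0.0752
5.05 [0.53533007 0.10066419 0.10016856] 0.04920151011466305 [-2.73440335 -0.1730304   5.35542558]
```

View pics/d_scene_raw.png

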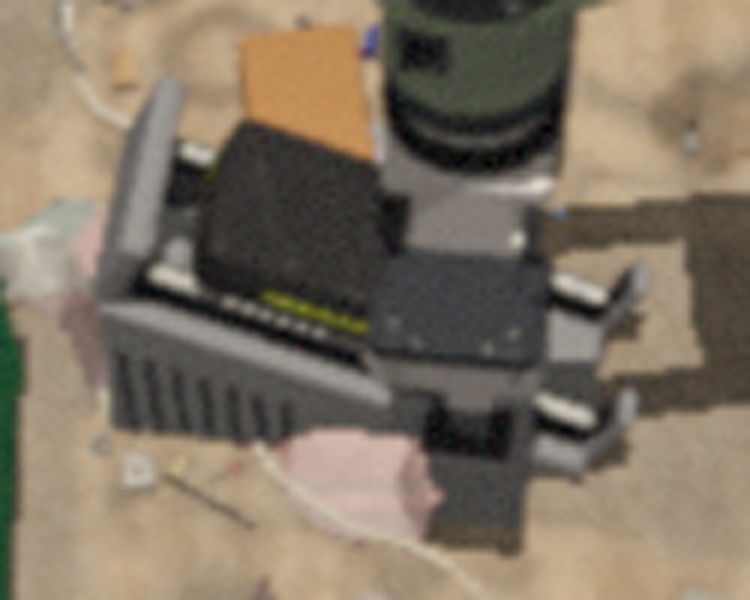

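View pics/d_top_raw.png

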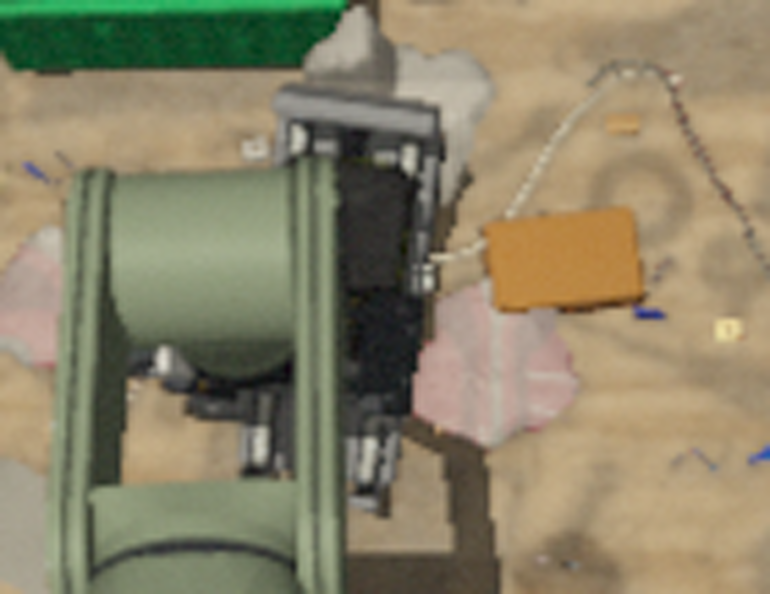

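Call:
send_rows(motion=[0, 0, 0, 0, 0, 0, 0.527, 0, 0, 0, 0, 0, 0, 0.527, 0, 0, 0, 0, 0, 0, 0.527, 0, 0, -0.07, 0, 0, 0, 0.527, 0, 0, -0.07, 0, 0, 0, 0.527, 0, 0, -0.07, 0, 0, 0, 0.527, 0, 0, -0.07, 0, 0, 0, 0.527, 0, 0, 0, 0, 0, 0, 0.527, 0, 0, 0, 0, 0, 0, 0.527])

```text
t: 6.05
tcp_pos: [0.5366, 0.1004, 0.1143]
eef_rot: [[-0.156, -0.988, -0.0], [-0.988, 0.156, -0.0], [0.0, 0.0, -1.0]]
force: [-2.1, -1.2, -1.5]
grip_width: 0.0496
```

```bash
python3 ov.py -0.0165 e
```

```text
key tip dock -0.0959 0.0614 0.0893
catch tip dock -0.0958 -0.0007 0.0893
6.05 [0.53658892 0.10042057 0.11426475] 0.04957730287473873 [-2.14808019 -1.18674375 -1.47602397]
```

View pics/e_scene.png

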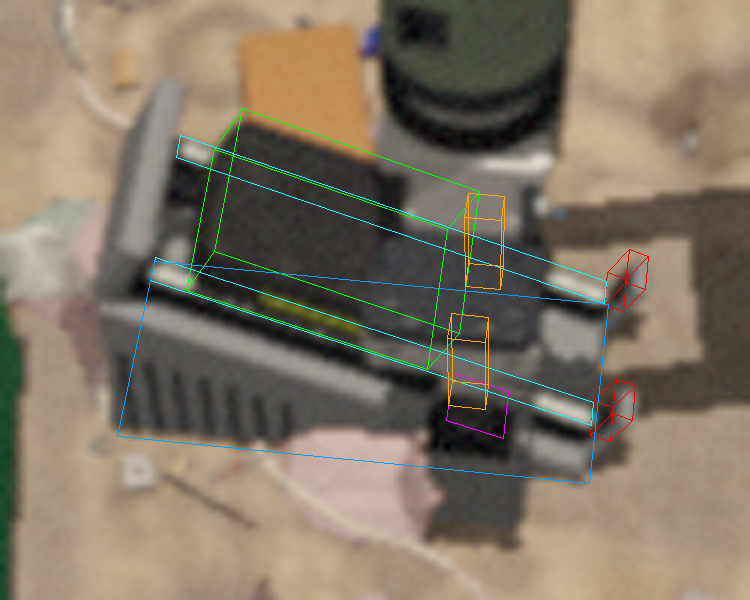

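Call:
send_rows(motion=[0, 0.04, 0.018, 0, 0, 0, 0.527, 0, 0.06, 0.027, 0, 0, 0, 0.527, 0, 0.06, 0.027, 0, 0, 0, 0.527, 0, 0.06, 0.027, 0, 0, 0, 0.527, 0, 0.06, 0.027, 0, 0, 0, 0.527, 0, 0.06, 0.027, 0, 0, 0, 0.527, 0, 0.06, 0.027, 0, 0, 0, 0.527, 0, 0.06, 0.027, 0, 0, 0, 0.527, 0, 0.06, 0.029, 0, 0, 0, 0.527, 0, 0.06, 0.029, 0, 0, 0, 0.527, 0, 0.04, 0.02, 0, 0, 0, 0.527, 0, 0, 0, 0, 0, 0, 0.527])

```text
t: 7.35
tcp_pos: [0.5056, 0.1054, 0.1]
eef_rot: [[-0.156, -0.988, -0.001], [-0.988, 0.156, 0.0], [0.0, 0.001, -1.0]]
force: [-2.0, 0.7, 1.6]
grip_width: 0.0496
```

```bash
python3 ov.py -0.051 f
```

```text
key tip dock -0.1273 0.0614 0.075
catch tip dock -0.1272 -0.0006 0.075
7.35 [0.50559784 0.10538672 0.10003256] 0.04957641964684801 [-1.97438095  0.70015058  1.56001877]
```

View pics/f_scene.png

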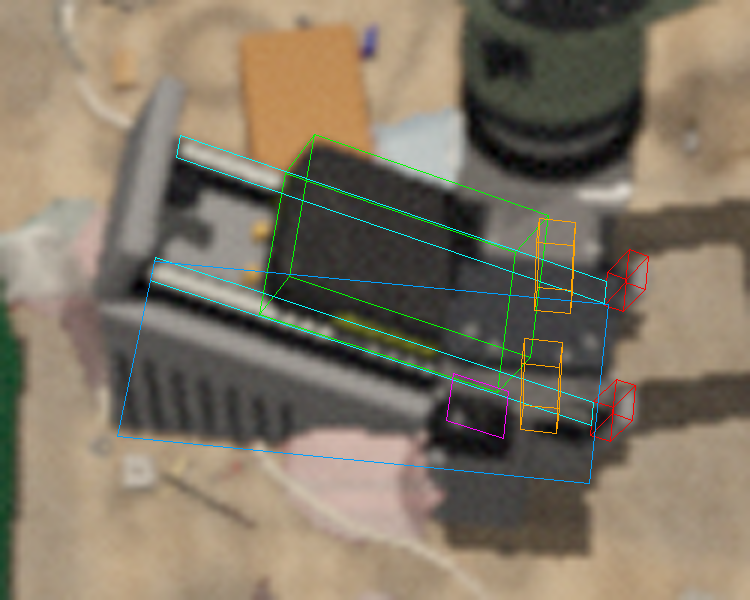

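Call:
send_rows(motion=[0, 0.04, 0.022, 0, 0, 0, 0.527, 0, 0.06, 0.033, 0, 0, 0, 0.527, 0, 0.06, 0.033, 0, 0, 0, 0.527, 0, 0.06, 0.033, 0, 0, 0, 0.527, 0, 0.06, 0.033, 0, 0, 0, 0.527, 0, 0.06, 0.033, 0, 0, 0, 0.527, 0, 0.06, 0.033, 0, 0, 0, 0.527, 0, 0.06, 0.033, 0, 0, 0, 0.527, 0, 0.06, 0.033, 0, 0, 0, 0.527, 0, 0.06, 0.033, 0, 0, 0, 0.527, 0, 0.06, 0.033, 0, 0, 0, 0.527, 0, 0.06, 0.033, 0, 0, 0, 0.527, 0, 0.06, 0.033, 0, 0, 0, 0.527, 0, 0.05, 0.02, 0, 0, 0, 0.527, 0, 0.05, 0.02, 0, 0, 0, 0.527, 0, 0.05, 0, 0, 0, 0, 0.527, 0, 0.05, 0, 0, 0, 0, 0.527, 0, 0.06, 0, 0, 0, 0, 0.527, 0, 0.06, 0, 0, 0, 0, 0.527, 0, 0, 0, 0, 0, 0, 0.527])

```text
t: 9.45
tcp_pos: [0.453, 0.1138, 0.0776]
eef_rot: [[-0.156, -0.988, 0.001], [-0.988, 0.156, -0.0], [-0.0, -0.001, -1.0]]
force: [0.2, 0.4, -0.2]
grip_width: 0.0495
```

```bash
python3 ov.py -0.098 g
```

```text
key tip dock -0.1805 0.0614 0.0526
catch tip dock -0.1804 -0.0005 0.0526
9.45 [0.45297725 0.11376794 0.07756706] 0.04947224177086742 [ 0.22499448  0.42438924 -0.2125611 ]
```

View pics/g_scene.png

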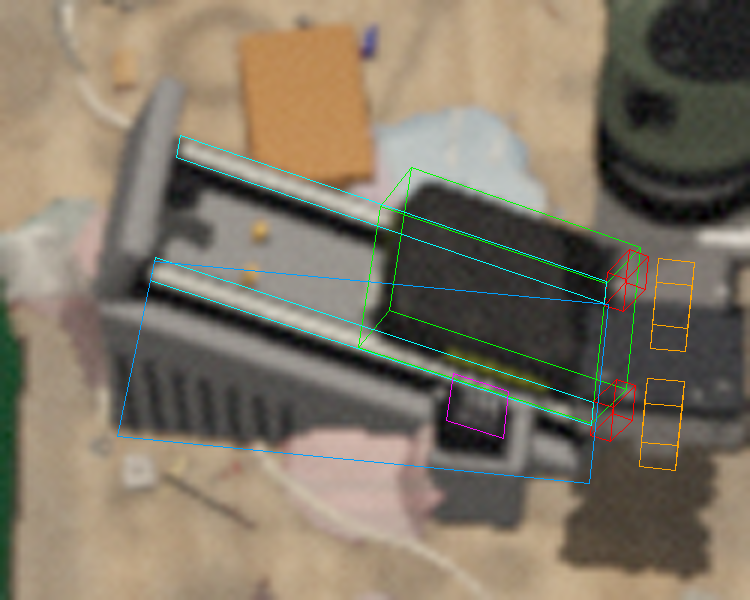

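Call:
send_rows(motion=[0, 0.2, 0, 0, 0, 0, 0.527, 0, 0.3, 0, 0, 0, 0, 0.527, 0, 0.3, -0.2, 0, 0, 0, 0.527, 0, 0.2, -0.5, 0, 0, 0, 0.527, 0, 0, -0.6, 0, 0, 0, 0.527, 0, 0, -0.6, 0, 0, 0, 0.527, 0, 0, -0.6, 0, 0, 0, 0.527, 0, 0, -0.3, 0, 0, 0, 0.527, 0, 0, 0, 0, 0, 0, 0.527, 0, 0, 0, 0, 0, 0, 0.527])

```text
t: 10.55
tcp_pos: [0.4029, 0.1215, 0.2168]
eef_rot: [[-0.156, -0.988, -0.0], [-0.988, 0.156, -0.0], [0.0, 0.0, -1.0]]
force: [-0.2, -0.1, -0.3]
grip_width: 0.0491
```

```bash
python3 ov.py -0.098 i
python3 - <<'E'
from h import *
cv2.imwrite("pics/j.png",bot.read_camera("scene")["color"][:,:,::-1])
E
```

```text
key tip dock -0.2313 0.061 0.1918
catch tip dock -0.2312 -0.0006 0.1918
10.55 [0.402852   0.12150874 0.21680195] 0.04911152372902646 [-0.17654941 -0.11291138 -0.26819573]
```

View pics/i_scene_raw.png

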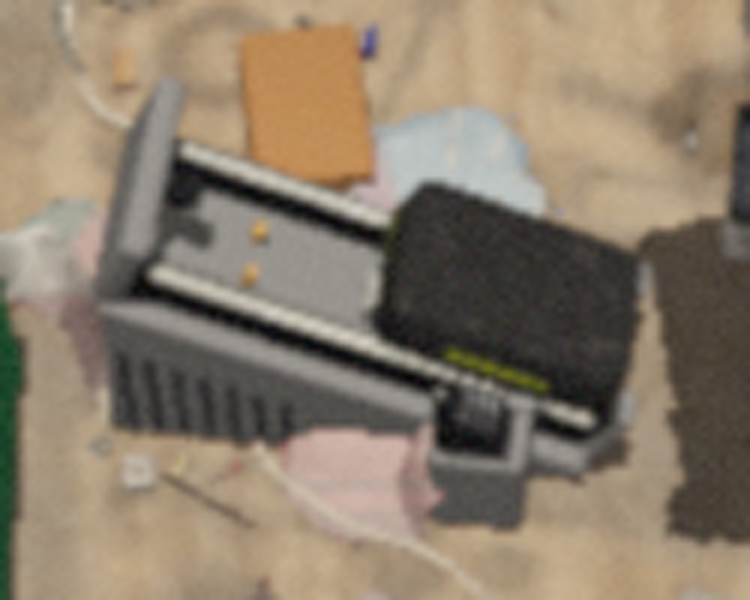

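View pics/i_top_raw.png

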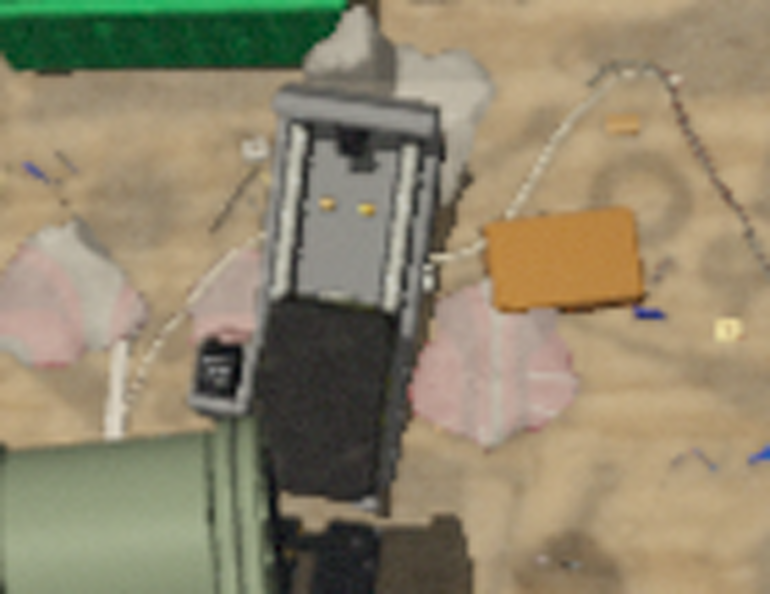

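View pics/j.png

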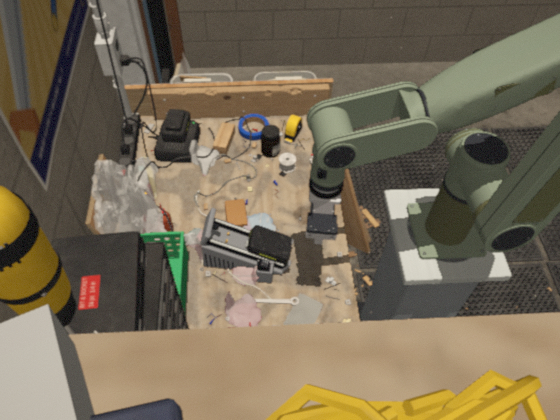

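```bash
python3 -c "
from workcell import bot
print(bot.hand_in())"
```

```text
the job is handed in; nothing more can be done
None
```

The battery pack is off the latch and rests against both stops. I handed the job in at about 10.6 s; no verdict was reported.

- **Release and catch:** I located the charger in both camera images. One finger pressed the key down with about 5 N. The other finger stood about 13 mm below the pack. The pack popped free, slid roughly 13–17 mm and leaned on that finger, where I held it for more than 0.5 s.
- **Slide:** I raised the hand 14 mm to free the key. The pack then slid down against the finger at about 30 mm/s, with the finger passing out through the gap between the stops. After that I backed the hand off and up.

**Last checks**
- The final pictures show the pack on its rails against the stops. Its shift in the scene picture, about 210 enlarged pixels against 204 expected, fits the 98 mm travel to within a few millimetres.
- The key looks to be up again, and the tool force is near zero.
- The sanding block, jar, spool, tape and spanner look unmoved in the last pictures. The arm hid the yellow screwdriver in the last scene picture, so I did not check it again; the hand's planned path stayed well clear of it. I did not check the oak block separately.

**Disagreement:** the model overlay sat 1–3 pixels (3–8 mm) off the pack's top outline. I put this down to the pack's rounded edges and shadow. The stops, key and rails mostly matched to within about a pixel (some parts of the key and rails were 2 px off).

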